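# Close the turned box and hold the reading lens over its lid

### The arm

A 6-joint arm with a two-finger parallel gripper is mounted at the origin on the work surface. World frame = base frame: x ahead of the robot, y to its left, z up, the work surface at z = 0. Lengths are in m, angles in rad, forces in N, time in s.
With the tool pointing down it reaches from about 0.375 to 0.9 m from the base axis. Payload 3.1 kg.
Tool frame: the origin (TCP) lies on the mounting face of the last link; the fingertips stand 173 mm ahead of it and the grasp point (between the pads) lies 155 mm ahead of it (robot.tcp_to_tips is the distance from the TCP to the fingertips, in m); y points along the fingers, x is the direction in which the jaws open and shut, and the axes are right-handed (so a half turn about y gives the same grasp; the last joint's range is limited). The gripper opens to 85 mm and grips with 20 to 120 N. Pads are 22 mm wide; open, the fingers measure 114 mm over their backs; the gripper's body (76 mm by 85 mm) begins 54 mm behind the grasp point. The pads swing forward as they close: fully open they stand 13 mm farther back than shut.
Start: joints at [1.121, 0.527, 1.433, -0, 1.181, -0.178], TCP at [0.168, 0.602, 0.405] pointing down, gripper open.
Joint ranges: [-3.08, 3.08], [-0.75, 2.2], [0.22, 2.44], [-1.43, 4.57], [0, 2.65], [-2.85, 2.85]. Speed limits (rad/s): [2.79, 2.79, 3.14, 3.14, 3.14, 3.14].

### API

Orientations are given as a unit quaternion [w, x, y, z].
In Python, from workcell import robot gives the robot as it stands.
- The arm moves only by the tool servo_tool, never from a script. Its argument "steps" is text: rows parted by semicolons, each of 7 numbers parted by spaces: the shift along the tool's x, y, z in mm, then the turn, a rotation vector about the tool's x, y, z in degrees, then the finger opening in mm, from 0 to 85.4. A call has 1 to 5 rows; each row is the pose to reach, as a shift and turn from the pose commanded when the call began, along the tool's axes at that moment; what a row does not reach only later rows make up. A row lasts 1/8 s, in which the tool goes at most 62.5 mm and 10.7 degrees, less where a joint would pass 70% of its speed; a pose out of reach is approached as far as the arm can. A call with a gripper value outside its range is refused whole. The fingers move at their own pace and stop on an object; "force" is the grip in N (left out, the last holds). Time passes only in rows, so rows that repeat a pose let the fingers close. It gives the time, the measured TCP pose, the force and the opening at its end, in the units of the state.
- robot.get_obs(): the state, without advancing time (a new reading comes with each control period).
- robot.read_camera(name): name is "scene" or "top" or "wrist"; returns a dict with "frame" (480x640x3 uint8, red, green, blue), "range_z" (480x640 float32, m along the optical axis (not along the pixel's ray), 0 where there is no reading), "fx", "fy", "cx", "cy" (pixels), "cam_to_world" (4x4, takes a point from camera to world coordinates); the wrist camera has in their place "mount" (4x4, takes a point from camera to tool coordinates, whose origin is the TCP and whose axes are the tool frame's). Camera axes: x right, y down, z forward; pixel columns grow to the right and rows downward; lengths in m; the calibration is good to about 2 mm. The wrist camera is an equidistant fisheye: a pixel r from the principal point sees the ray r / f radians off the axis. A picture is of the moment at which its call begins: read the wrist's pose just before it.
- robot.hand_in(): hands the job in, once; it reports no verdict.
Trained networks look in the newest picture that a camera, given by its name, has taken for a name from the list of things; names that differ only in an ending like _2 or _b are one class to them, and where a whole thing is asked for, a point or a joint stands for the part that bears it (a point fixed in the world has none). Each returns a list of dicts, best first, with "conf" (0 to 1); they miss things now and then, are a little off and sometimes report something else, mostly with a low value. They report only what shows in the picture. A call takes as long as a camera call. They do not tell look-alikes from the thing itself.
- robot.search_frame(label, camera): "rect" ([left, top, right, bottom] as shares, 0 to 1, of the picture: columns of its width, rows of its height, round what is visible of it).
- robot.regions_of(label, camera): "pixels" (480x640 bool, what is visible of it) and "rect" ([left, top, right, bottom] as shares, 0 to 1, of the picture: columns of its width, rows of its height, round what is visible of it).
- robot.spot_point(label, camera): "location" ([column, row] as shares, 0 to 1, of the picture: columns of its width, rows of its height: a listed point, or the origin of a listed thing).
The state is a dict: "time_s": time; "joint_pos": joint angles; "qvel": joint speeds; "joint_efforts": joint torques, N m; "position": TCP position; "orientation": TCP orientation; "ft_force": force on the tool from outside, world axes, zero at the start; "torque": the same for the moment, N m; "gripper_width": finger opening in m.
Only numpy, scipy, OpenCV 4.12 (cv2) and the standard library are available. Lean on these libraries where they do the work, as an engineer would, in place of code of your own. Each camera call takes 0.05 s, during which the arm holds its last target.

### The job

Put the loose knobbed lid fully home on the turned box on the inspection stand and let go of it; then pick up the reading lens by its handle and hold it still and level, the glass centred over the lid and at the height of the brass pointer's tip, touching neither lid nor stand. Finish while still holding the lens there: do not put it down. Leave the pointer's setting and everything else on the bench as they are.

Things in the scene. Friction and masses are not known exactly. Their poses are not given: they have to be found in the camera images.
- stand: Fixed inspection stand (mm): plywood board 15 thick with the turned box fixed on it and a steel post. Origin: bench level, on the box axis; z up, +y from box to post. Board reaches 50 either way in x, 45 in -y, 145 in +y. Post 8 thick, foot 22 across, top 145 above the bench, 125 from the box axis.
- box_rim (a point): Centre of the mouth of the turned box, an upright round open pale-wood box fixed on the stand: 66 mm outside, mouth 54 across, rim 60 above the bench, inside over 35 deep. Axes as the stand's.
- focus_mark (a point): Inner tip of the brass pointer, whose height is the height to hold the lens at. The pointer is a thin level arm (3 mm thick, 5 wide) on a brass collar (18 across, 12 high) on the steel post; it points at the box axis and ends 72 mm before it. Its height differs each time, 112 to 136 mm above the bench. The collar is held only by about 4 N of friction.
- lid: Loose pale-wood lid on the bench, knob up (mm). Origin: centre of the underside of its spigot, z up. Spigot 50 across, 8 deep, tapered to 45 at the bottom; flange 66 across, 8 to 16 above the origin; round knob 18 across, 16 to 40 above it. About 60 g. Seated, the flange lies on the rim: origin 8 below the rim, knob top 92 above the bench.
- loupe: Reading lens lying flat on the bench (mm): flat-sided dark wooden handle 14 wide, 16 high; steel rim 60 across, 10 high, with glass. Origin: underside of the handle, 75 from the lens centre; +x along the handle to the lens, z up. Handle from x -85 to +35, then a thin neck. Rim 3 to 13 above the underside. About 90 g, balances about 10 from the origin towards the lens.
- lens (a point): Centre of the lens: 75 along the loupe's +x from its origin, on its middle line, 8 above the handle's underside.
- sanding_block: Bystander, to be left where it is: cork sanding block, 40 x 70 x 30 high. Origin at the centre of its underside.
- wax_tin: Bystander, to be left where it is: low round metal tin, 72 across, 45 high. Origin at the centre of its underside.
- pepper_mill: Bystander, to be left where it is: turned dark wooden mill body, 56 across, 125 high. Origin at the centre of its underside.
- glue: Bystander, to be left where it is: white bottle with a black cap, 54 across, 150 high. Origin at the centre of its underside.
- blank: Bystander, to be left where it is: square wooden turning blank, 160 x 50 x 50 high, lying. Origin at the centre of its underside.
- collar: Bystander, to be left where it is: dark steel ring, 52 across, 22 high. Origin at the centre of its underside.
Mind the look-alikes: they are no part of the job. Several things look just like the stand: the one meant starts farthest to the robot's right.

How it is judged:
By the outcome, as a careful person would: the job done as asked, in the order asked, and still so for the second after the job is handed in, while the arm keeps its last pose, push and grip.
It also fails if it takes over 54 s, if anything falls off the work surface, if the arm or the gripper's body presses on something with over 40 N, if the wrist force passes 120 N, or if a joint passes its speed limit or range.

## Working session

There is one attempt and no reset: what is moved stays moved. The work goes in short steps, Python scripts to look and compute and a tool call to move; the robot and the scene stay as the last step left them, time stands still between calls to the robot, and variables do not carry over. Pictures are saved under pics/ and viewed, and the job is handed in when it is done.

Besides the shell and the picture viewer there is one more tool, called after ">>>" as name(argument=value, ...), one argument or row to a line, values as JSON. servo_tool: Moves the arm, as the interface text tells. Its arguments: {"type":"object","properties":{"steps":{"type":"string"},"force":{"type":"number"}},"required":["steps"]}

```bash
ls; mkdir -p pics; cat > h.py <<'E'
import numpy as np, cv2
from workcell import robot
def save(c,n):
    d=robot.read_camera(c); cv2.imwrite(f'pics/{n}.png',cv2.cvtColor(d['frame'],cv2.COLOR_RGB2BGR)); return d
def cloud(d):
    z=d['range_z']; v,u=np.mgrid[:480,:640]
    P=np.stack([(u-d['cx'])/d['fx']*z,(v-d['cy'])/d['fy']*z,z,np.ones_like(z)],-1)@d['cam_to_world'].T
    P=P[...,:3]; P[z==0]=np.nan; return P
E
python3 - <<'E'
from h import *
for c in('scene','top','wrist'):
    d=save(c,c+'0'); np.savez(c+'0.npz',**d)
    print(c,d.get('cam_to_world',d.get('mount')).round(3).tolist(),d['fx'],d['cx'])
print(robot.get_obs())
E
```

```text
pics
scene [[-0.494, 0.622, -0.608, 1.185], [0.869, 0.335, -0.363, 0.435], [-0.022, -0.708, -0.706, 0.882], [0.0, 0.0, 0.0, 1.0]] 533.091675039086 318.9864529760619
top [[0.005, -0.993, 0.116, 0.378], [-1.0, -0.003, 0.017, 0.012], [-0.016, -0.116, -0.993, 1.49], [0.0, 0.0, 0.0, 1.0]] 564.645615936059 312.4171961311793
wrist [[1.0, 0.0, 0.0, -0.001], [-0.0, -0.305, 0.952, 0.031], [0.0, -0.952, -0.305, 0.078], [0.0, 0.0, 0.0, 1.0]] 371.64829954431775 321.24377387290593
{'time_s': 0.15, 'joint_pos': array([ 1.12049437e+00,  5.28274751e-01,  1.43361243e+00,  3.29459614e-06,
        1.18139856e+00, -1.78506295e-01]), 'qvel': array([-0.00184654, -0.00302911, -0.0024579 ,  0.00022364, -0.0011287 ,
        0.00150601]), 'joint_efforts': array([ 9.43773048e-04, -4.42744195e+01, -1.78275061e+01, -2.41733487e-04,
        5.56046813e-03,  1.70535407e-05]), 'position': array([0.16764803, 0.6018245 , 0.40394316]), 'orientation': array([-0.56285941,  0.56340074,  0.42711567, -0.42818349]), 'ft_force': array([-0.02769167, -0.58369046,  0.27857652]), 'torque': array([ 0.00920222,  0.0430838 , -0.03771904]), 'gripper_width': 0.08537754659339736}
```

View images.

View pics/scene0.png

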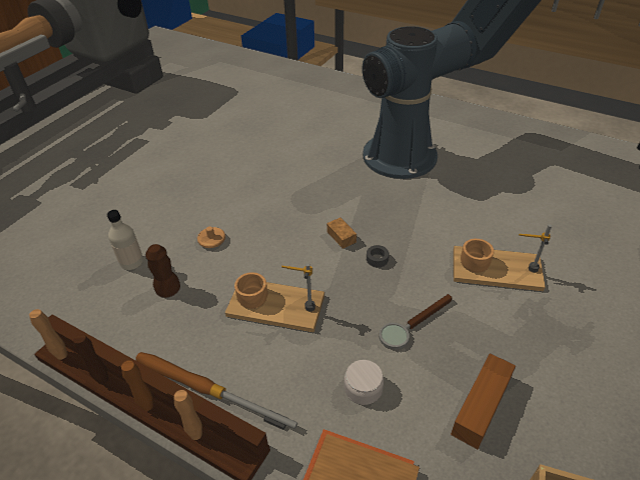

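View pics/top0.png

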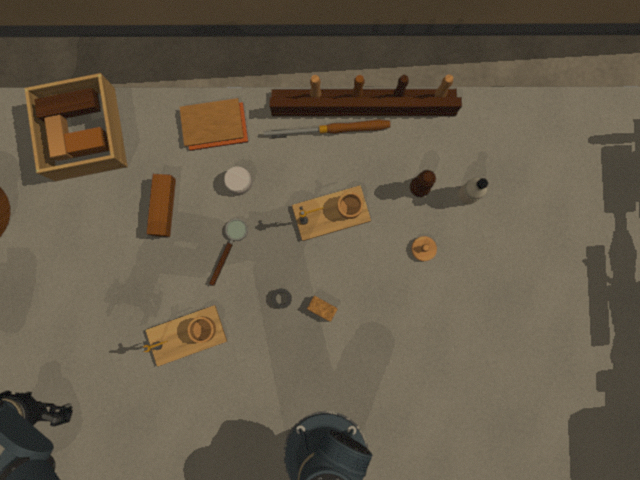

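View pics/wrist0.png

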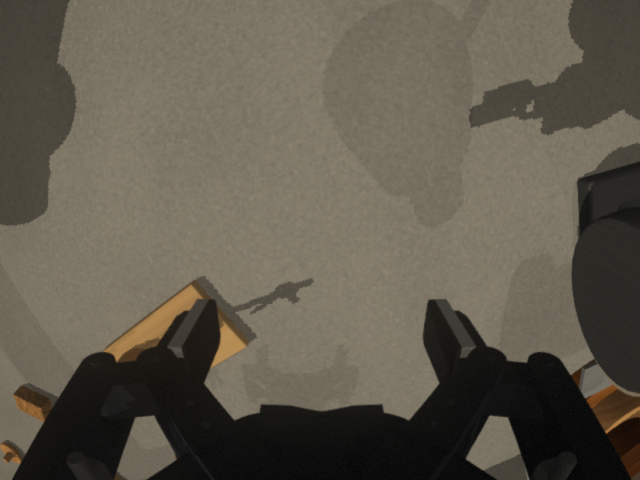

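```bash
python3 - <<'E'
from h import *
for c in('scene','top'):
    d=dict(np.load(c+'0.npz',allow_pickle=True)); 
    d=robot.read_camera(c); P=cloud(d)
    for l in('stand','box_rim','focus_mark','lid','loupe','lens'):
        for r in robot.spot_point(l,c):
            u,v=r['location'][0]*640,r['location'][1]*480
            ui,vi=int(round(u)),int(round(v)); 
            print(c,l,round(r['conf'],2),round(u),round(v),P[vi,ui].round(3))
    for l in('lid','loupe','focus_mark'):
        for k,r in enumerate(robot.regions_of(l,c)):
            m=r['pixels']; q=P[m]; q=q[~np.isnan(q[:,0])]
            print(c,l,round(r['conf'],2),m.sum(),q.min(0).round(3),q.max(0).round(3),np.median(q,0).round(3))
    np.savez(c+'1.npz',P=P,**d)
E
```

```text
scene stand 0.94 255 305 [ 0.659 -0.036  0.03 ]
scene stand 0.6 473 267 [0.348 0.321 0.033]
scene box_rim 0.84 252 283 [ 0.612 -0.076  0.029]
scene box_rim 0.75 473 247 [0.293 0.302 0.036]
scene focus_mark 0.42 279 268 [ 0.525 -0.066 -0.001]
scene focus_mark 0.42 514 236 [ 0.173  0.369 -0.   ]
scene lid 0.63 211 241 [ 0.541 -0.243  0.016]
scene lid 0.38 480 406 [0.669 0.435 0.05 ]
scene loupe 0.71 422 320 [0.511 0.273 0.004]
scene lens 0.58 392 335 [0.578 0.235 0.008]
scene lid 0.87 447 [ 0.497 -0.288 -0.004] [ 0.56  -0.222  0.041] [ 0.534 -0.25   0.015]
scene loupe 0.82 1078 [ 0.433  0.208 -0.004] [0.607 0.305 0.021] [0.56  0.253 0.011]
scene focus_mark 0.63 96 [ 0.151  0.395 -0.001] [0.292 0.441 0.119] [0.28  0.428 0.113]
scene focus_mark 0.6 613 [ 0.315 -0.045 -0.004] [0.405 0.049 0.034] [0.378 0.014 0.027]
scene focus_mark 0.52 89 [0.595 0.029 0.123] [0.619 0.067 0.135] [0.606 0.06  0.13 ]
top stand 0.87 350 211 [ 0.627 -0.062  0.014]
top stand 0.72 208 327 [0.322 0.305 0.022]
top box_rim 0.58 199 330 [0.314 0.328 0.023]
top box_rim 0.45 421 249 [ 0.526 -0.247  0.021]
top focus_mark 0.48 326 207 [0.636 0.001 0.022]
top lid 0.92 425 251 [ 0.52  -0.256  0.028]
top lid 0.73 223 257 [0.503 0.271 0.019]
top loupe 0.93 227 258 [ 0.503  0.265 -0.006]
top lens 0.88 236 227 [0.584 0.24  0.007]
top lens 0.42 465 193 [ 0.663 -0.35   0.079]
top lid 0.61 518 [ 0.498 -0.294 -0.006] [ 0.565 -0.223  0.045] [ 0.529 -0.254  0.017]
top lid 0.49 134 [0.593 0.014 0.009] [0.638 0.073 0.148] [0.61  0.052 0.13 ]
top loupe 0.9 606 [0.438 0.21  0.   ] [0.606 0.302 0.025] [0.561 0.253 0.013]
top focus_mark 0.65 30 [ 0.272  0.424 -0.003] [0.286 0.469 0.126] [0.279 0.43  0.118]
top focus_mark 0.38 2690 [ 0.55  -0.115 -0.002] [0.694 0.089 0.148] [ 0.618 -0.012  0.017]
```

```bash
cat > fit.py <<'E'
from h import *
from scipy.optimize import least_squares
def circ(q,r=None):
    f=lambda p: np.hypot(q[:,0]-p[0],q[:,1]-p[1])-(p[2] if r is None else r)
    s=least_squares(f,[*q[:,:2].mean(0),0.03],loss='soft_l1',f_scale=0.002); return s.x,len(q)
E
python3 - <<'E'
from fit import *
for c in('scene','top'):
    P=np.load(c+'1.npz')['P'].reshape(-1,3); P=P[~np.isnan(P[:,0])]
    near=lambda x,y,r:P[np.hypot(P[:,0]-x,P[:,1]-y)<r]
    q=near(.63,-.06,.06); r=q[(q[:,2]>.055)&(q[:,2]<.066)]
    rr=r.copy()
    print(c,'rim',np.median(r[:,2]),r[:,:2].min(0),r[:,:2].max(0),circ(r),)
    q=near(.61,.055,.07)
    s=q[(q[:,2]>.09)]
    print('ptr/post',np.c_[s*1000].round().astype(int)[np.argsort(s[:,1])][::3].tolist())
    q=near(.53,-.253,.05)
    f=q[(q[:,2]>.011)&(q[:,2]<.021)]; k=q[q[:,2]>.03]
    print('lid flange',np.median(f[:,2]),f.min(0),f.max(0),circ(f,.033)[0][:2],'knob',k.mean(0),k.max(0),k.min(0),len(k))
    # board
    b=near(.61,0,.14);b=b[(b[:,2]>.009)&(b[:,2]<.021)]
    print('board',np.median(b[:,2]),cv2.minAreaRect((b[:,:2]*1000).astype(np.float32)),len(b))
    l=near(.5,.27,.13); h=l[(l[:,2]>.010)&(l[:,2]<.026)]
    hh=h[h[:,0]<.53]; m=np.median(hh,0); U=np.linalg.svd((hh-hh.mean(0))[:,:2])[2][0]
    print('handle',hh.mean(0),m,hh.min(0),hh.max(0),U,len(hh))
    rm=l[(l[:,0]>.53)&(l[:,2]>.006)&(l[:,2]<.02)]
    print('lens',circ(rm,.03)[0][:2],rm.min(0),rm.max(0),np.median(rm[:,2]),len(rm))
    t=P[(P[:,0]>.4)&(P[:,0]<.45)&(abs(P[:,1])<.15)]; print('table',np.median(t[:,2]))
E
```

```text
scene rim 0.05841316510905514 [ 0.60290063 -0.09447909] [ 0.67019224 -0.02827552] (array([ 0.63686143, -0.06080662,  0.02983725]), 260)
ptr/post [[616, 9, 127], [615, 10, 129], [613, 13, 126], [614, 16, 131], [613, 18, 128], [612, 20, 132], [612, 22, 129], [608, 24, 127], [610, 28, 125], [607, 28, 128], [605, 29, 127], [610, 32, 126], [609, 34, 130], [608, 36, 127], [607, 37, 127], [608, 40, 126], [606, 41, 128], [602, 43, 128], [606, 45, 127], [604, 47, 129], [605, 49, 128], [608, 51, 130], [606, 52, 133], [607, 53, 124], [608, 54, 134], [602, 55, 99], [599, 56, 143], [604, 56, 93], [609, 57, 128], [610, 57, 131], [607, 58, 135], [608, 58, 130], [603, 58, 93], [604, 58, 143], [605, 59, 133], [605, 59, 101], [602, 59, 144], [603, 60, 91], [619, 60, 128], [603, 60, 141], [599, 60, 99], [616, 61, 128], [604, 61, 98], [617, 61, 131], [617, 61, 126], [595, 61, 130], [600, 61, 107], [598, 62, 139], [599, 62, 132], [607, 62, 131], [603, 62, 147], [619, 62, 126], [600, 63, 139], [603, 63, 113], [610, 64, 132], [595, 64, 132], [611, 64, 131], [608, 65, 128], [605, 65, 127], [605, 65, 133], [
[... 1472 characters left out ...]
263103254530176 [ 0.49750001 -0.28745503  0.01102603] [ 0.56077159 -0.21918725  0.02093045] [ 0.53006026 -0.25832736] knob [ 0.5284793  -0.25399558  0.03956492] [ 0.5375709  -0.24629163  0.04529346] [ 0.52118778 -0.26148504  0.03075122] 40
board 0.015912551327448066 ((616.8599853515625, 0.9520416259765625), (246.73362731933594, 259.3886413574219), 45.251220703125) 2024
handle [0.47722762 0.27947706 0.01606413] [0.47976943 0.28090888 0.01614998] [0.37287668 0.15068867 0.01006267] [0.52995228 0.38172485 0.02542918] [-0.93530683  0.35383772] 246
lens [0.5710798  0.25473441] [0.53022064 0.15442329 0.00601089] [0.62453037 0.39592611 0.01945013] 0.010467325741611133 542
table 0.0010222424779637862
```

```bash
cat > plan.py <<'E'
from h import *
from scipy.spatial.transform import Rotation as R
def plan(x,y,z,yaw=None):
    "yaw: world angle (deg) of tool x (jaw axis); tool y down. prints tool-frame shift mm and rotvec deg"
    o=robot.get_obs(); q=o['orientation']; R0=R.from_quat(np.r_[q[1:],q[0]])
    M=R0.as_matrix(); cur=np.degrees(np.arctan2(M[1,0],M[0,0]))
    print('pos',o['position'].round(4),'yaw',cur.round(2),'tilt',M[:,1].round(4),'j',o['joint_pos'].round(2),'F',o['ft_force'].round(1),'w',round(o['gripper_width']*1000,1),'t',o['time_s'])
    d=M.T@(np.array([x,y,z])-o['position'])*1000
    if yaw is None: yaw=cur
    a=np.radians(yaw); X=np.array([np.cos(a),np.sin(a),0]);Y=np.array([0,0,-1.]);Z=np.cross(X,Y)
    T=R.from_matrix(np.c_[X,Y,Z]); rv=(R0.inv()*T).as_rotvec(degrees=True)
    print('shift',d.round(1),'rot',rv.round(2))
E
python3 -c "
from plan import *
plan(.45,.22,.40,90);plan(.529,-.2545,.3,90);plan(.529,-.2545,.3,-90)"
```

```text
pos [0.1678 0.602  0.4047] yaw 74.42 tilt [ 0. -0. -1.] j [ 1.12  0.53  1.43 -0.    1.18 -0.18] F [0.3 1.  0.4] w 85.3 t 1.15
shift [-292.2    4.7 -374.5] rot [  0.   -15.58  -0.  ]
pos [0.1678 0.602  0.4047] yaw 74.42 tilt [ 0. -0. -1.] j [ 1.12  0.53  1.43 -0.    1.18 -0.18] F [0.3 1.  0.4] w 85.3 t 1.15
shift [-728.1  104.7 -578. ] rot [  0.   -15.58  -0.  ]
pos [0.1678 0.602  0.4047] yaw 74.42 tilt [ 0. -0. -1.] j [ 1.12  0.53  1.43 -0.    1.18 -0.18] F [0.3 1.  0.4] w 85.3 t 1.15
shift [-728.1  104.7 -578. ] rot [  0.   164.42   0.  ]
```

>>> servo_tool(
  steps="-40 0 -47 0 7 0 70; -80 0 -94 0 14 0 50; -120 0 -141 0 21 0 45; -160 0 -188 0 28 0 45; -200 0 -235 0 35 0 45",
  force=40,
)

```text
time_s: 1.78
position: [0.3413, 0.3447, 0.405]
orientation: [0.666, -0.666, -0.238, 0.237]
ft_force: [0.6, -0.3, 0.1]
gripper_width: 0.0453
```

```bash
python3 -c "
from plan import *
plan(.529,-.2545,.30,15)"
```

```text
pos [0.3413 0.3447 0.405 ] yaw 39.22 tilt [ 1.1e-03  6.0e-04 -1.0e+00] j [ 0.56  0.34  1.77 -0.    1.03 -0.12] F [ 0.6 -0.3  0.1] w 45.3 t 1.775
shift [-233.6  104.9 -582.9] rot [-0.   24.22  0.07]
```

>>> servo_tool(
  steps="-21 0 -53 0 4 0 45; -42 0 -106 0 8 0 45; -63 0 -159 0 12 0 45; -84 0 -212 0 16 0 45; -105 0 -265 0 20 0 45",
)

```text
time_s: 2.4
position: [0.4281, 0.0731, 0.4051]
orientation: [-0.697, 0.697, 0.119, -0.118]
ft_force: [1.7, -0.4, -0.1]
gripper_width: 0.045
```

```bash
python3 -c "
from plan import *
plan(.529,-.2545,.30,15)"
```

```text
pos [0.4281 0.0731 0.4051] yaw 19.29 tilt [ 0.0014  0.     -1.    ] j [-0.09  0.27  1.89  0.    0.98 -0.43] F [ 1.7 -0.4 -0.1] w 45.0 t 2.4
shift [ -13.1  105.2 -342.5] rot [0.02 4.29 0.07]
```

>>> servo_tool(
  steps="-2 0 -57 0 2 0 45; -5 10 -114 0 4 0 45; -7 30 -171 0 4 0 45; -10 60 -228 0 4 0 45; -12 85 -285 0 4 0 45",
)

```text
time_s: 3.02
position: [0.5109, -0.1982, 0.3197]
orientation: [-0.701, 0.701, 0.095, -0.095]
ft_force: [1.2, 0.3, 0.2]
gripper_width: 0.0448
```

>>> servo_tool(
  steps="-1 20 -50 0 0 0 45; -1 20 -57 0 0 0 45; -1 20 -57 0 0 0 45",
)

```text
time_s: 3.4
position: [0.5247, -0.2517, 0.3003]
orientation: [0.701, -0.7, -0.094, 0.095]
ft_force: [-0.5, -0.1, -0.6]
gripper_width: 0.045
```

```bash
python3 -c "
from plan import *
plan(.529,-.2545,.193,15)
save('wrist','w1')"
```

```text
pos [ 0.5247 -0.2517  0.3003] yaw 15.37 tilt [-5.e-04  7.e-04 -1.e+00] j [-0.64  0.61  1.64  0.    0.9  -0.91] F [-0.5 -0.1 -0.6] w 45.0 t 3.4
shift [  3.5 107.3  -4. ] rot [-0.05  0.37 -0.02]
```

View pics/w1.png

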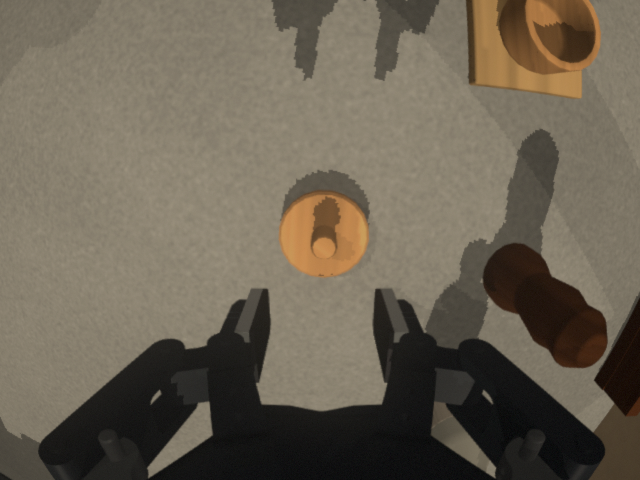

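```bash
cat >> h.py <<'E'
def wcloud(d,o):
    from scipy.spatial.transform import Rotation as R
    q=o['orientation']; M=R.from_quat(np.r_[q[1:],q[0]]).as_matrix()
    z=d['range_z']; v,u=np.mgrid[:480,:640]; a=(u-d['cx'])/d['fx']; b=(v-d['cy'])/d['fy']; th=np.hypot(a,b)+1e-9
    s=np.tan(th)/th
    P=np.stack([a*s*z,b*s*z,z,np.ones_like(z)],-1)@d['mount'].T
    T=P[...,:3].copy(); W=T@M.T+o['position']; W[z==0]=np.nan; return W
E
python3 - <<'E'
from fit import *
o=robot.get_obs(); d=robot.read_camera('wrist'); W=wcloud(d,o); q=W.reshape(-1,3)
q=q[np.hypot(q[:,0]-.529,q[:,1]+.2545)<.045]
print('table',np.median(q[q[:,2]<.006][:,2]))
k=q[q[:,2]>.034]; f=q[(q[:,2]>.012)&(q[:,2]<.02)]
print('knob',k.mean(0),k.min(0),k.max(0),len(k)); print('fl',np.median(f[:,2]),f.min(0),f.max(0),circ(f[np.hypot(*(f[:,:2]-[.529,-.2545]).T)>.029],.033))
E
```

```text
table 0.00020364143011158964
knob [ 0.52539054 -0.23912352  0.19844668] [ 0.48401936 -0.26848862  0.03410118] [ 0.57382306 -0.22575315  0.23205102] 35963
fl 0.01610562535846055 [ 0.49406318 -0.28896946  0.01204335] [ 0.55975901 -0.22320273  0.01967619] (array([ 0.52948689, -0.25478278,  0.03      ]), 1276)
```

>>> servo_tool(
  steps="2 25 -2 0 0 0 45; 3 60 -3 0 0 0 45; 3 92 -3 0 0 0 45; 3 107 -3 0 0 0 45; 3 107 -3 0 0 0 45",
)

```text
time_s: 4.12
position: [0.5284, -0.2526, 0.1932]
orientation: [0.701, -0.7, -0.095, 0.096]
ft_force: [-0.3, -0.4, -0.2]
gripper_width: 0.0454
```

>>> servo_tool(
  steps="0 0 0 0 0 0 16; 0 0 0 0 0 0 10; 0 0 0 0 0 0 10; 0 0 0 0 0 0 10; 0 0 0 0 0 0 10",
  force=45,
)

```text
time_s: 4.75
position: [0.529, -0.2538, 0.195]
orientation: [-0.7, 0.701, 0.096, -0.094]
ft_force: [-0.0, 1.1, 6.2]
gripper_width: 0.0162
```

```bash
python3 -c "
from plan import *
plan(.6367,-.0603,.31,15)
save('wrist','w2')"
```

```text
pos [ 0.529  -0.2538  0.195 ] yaw 15.41 tilt [ 0.0023 -0.0014 -1.    ] j [-0.64  0.78  1.67  0.    0.69 -0.91] F [-0.   1.1  6.2] w 16.2 t 4.75
shift [ 155.5 -115.   157.7] rot [0.11 0.41 0.11]
```

View pics/w2.png

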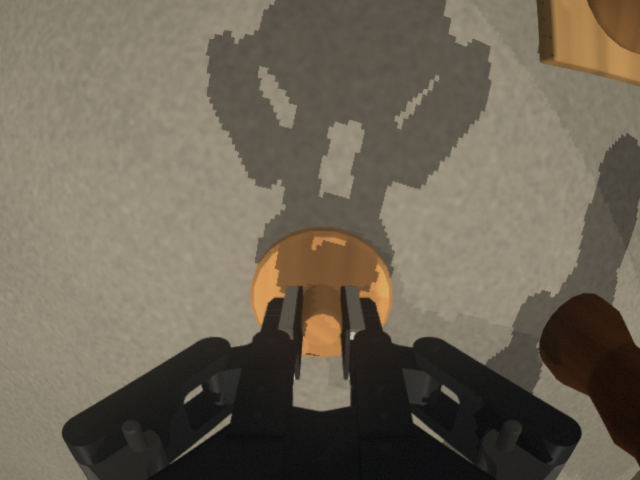

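>>> servo_tool(
  steps="0 -20 0 0 0 0 10; 0 -60 0 0 0 0 10; 0 -115 0 0 0 0 10; 0 -115 0 0 0 0 10",
)

```text
time_s: 5.3
position: [0.5298, -0.2546, 0.3132]
orientation: [-0.698, 0.703, 0.098, -0.092]
ft_force: [0.4, -0.2, -0.4]
gripper_width: 0.0162
```

```bash
python3 -c "
from plan import *
plan(.6367,-.0603,.31,15)
save('wrist','w3');d=save('scene','s3')"
```

```text
pos [ 0.5298 -0.2546  0.3132] yaw 15.43 tilt [ 0.0087 -0.0065 -0.9999] j [-0.64  0.59  1.61 -0.    0.92 -0.91] F [ 0.4 -0.2 -0.4] w 16.2 t 5.3
shift [154.7   2.9 158.9] rot [0.49 0.43 0.38]
```

View pics/w3.png

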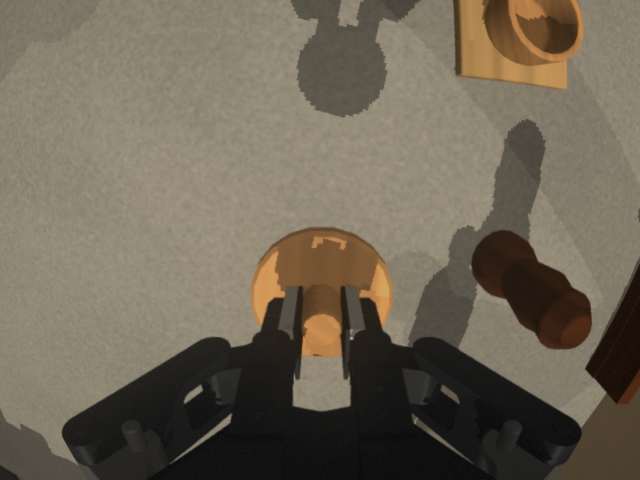

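View pics/s3.png

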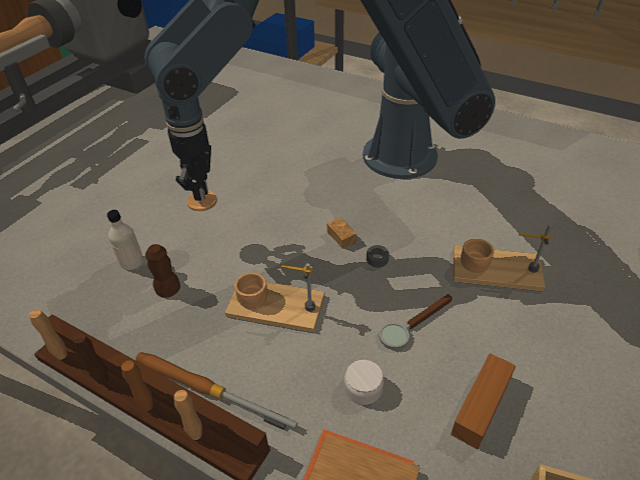

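```bash
cat > lidin.py <<'E'
from fit import *
from scipy.spatial.transform import Rotation as R
def lid():
    o=robot.get_obs(); d=robot.read_camera('wrist'); W=wcloud(d,o)
    q=o['orientation']; M=R.from_quat(np.r_[q[1:],q[0]]).as_matrix()
    T=(W-o['position'])@M
    m=np.zeros((480,640),bool)
    for r in robot.regions_of('lid','wrist')[:1]: m=r['pixels']; print(r['conf'],m.sum())
    t=T[m]; t=t[~np.isnan(t[:,0])]; 
    f=t[(t[:,1]>.155)]
    h,e=np.histogram(f[:,1],bins=30); print(h,e.round(4)[::5])
    return o,T,m,f
if __name__=='__main__':
    o,T,m,f=lid()
    y0=np.median(f[f[:,1]>.165][:,1]); g=f[abs(f[:,1]-y0)<.004]
    print('flange depth',y0,'x',np.percentile(g[:,0],[.5,99.5]),'z',np.percentile(g[:,2],[.5,99.5]))
    G=np.c_[g[:,[0,2]],np.ones(len(g))]; print('plane',np.linalg.lstsq(G,g[:,1],rcond=None)[0])
    # outer arc
    c=cv2.findContours(m.astype(np.uint8),cv2.RETR_EXTERNAL,cv2.CHAIN_APPROX_NONE)[0]; c=max(c,key=len)[:,0]
    a=np.array([T[v,u] for u,v in c if v<320]); a=a[abs(a[:,1]-y0)<.005]
    print('circ xz',circ(a[:,[0,2]],.033),circ(a[:,[0,2]]))
E
python3 lidin.py
```

```text
0.91 10639
[ 783  243  213  204 7981  486   46    0    0    0    0    0    0    0
    0    0    0    0    0    0    0    0    0    0    0    0    0    0
    0   46] [0.155  0.1809 0.2068 0.2326 0.2585 0.2844 0.3103]
flange depth 0.1789262190881157 x [-0.0322929   0.03073976] z [-0.03154275  0.03099817]
plane [0.00064644 0.00764609 0.17892206]
circ xz (array([-0.00072931, -0.02329839,  0.03      ]), 238) (array([-0.00024284, -0.03785273,  0.04522176]), 238)
```

>>> servo_tool(
  steps="35 1 36 0.2 0 0.2 10; 75 3 77 0.5 0 0.4 10; 115 3 118 0.5 0 0.4 10; 145 3 149 0.5 0 0.4 10; 155 3 159 0.5 0 0.4 10",
)

```text
time_s: 6.12
position: [0.6359, -0.0566, 0.3033]
orientation: [0.704, -0.697, -0.092, 0.1]
ft_force: [-0.4, -0.2, 0.1]
gripper_width: 0.0159
```

>>> servo_tool(
  steps="0 0 0 0 0 0 10; 0 0 0 0 0 0 10",
)

```text
time_s: 6.38
position: [0.635, -0.0604, 0.3047]
orientation: [0.704, -0.698, -0.091, 0.098]
ft_force: [-0.4, -0.1, -0.1]
gripper_width: 0.016
```

```bash
python3 -c "
from plan import *
plan(.6367,-.0603,.262,15)
d=save('wrist','w4');o=robot.get_obs();W=wcloud(d,o);np.save('W4',W)
d=save('scene','s4');np.savez('s4',P=cloud(d));d=save('top','t4');np.savez('t4',P=cloud(d))"
```

```text
pos [ 0.635  -0.0604  0.3047] yaw 15.35 tilt [-0.0109  0.0064 -0.9999] j [-0.27  0.67  1.48  0.    1.01 -0.54] F [-0.4 -0.1 -0.1] w 16.0 t 6.375
shift [ 2.1 42.7 -0.7] rot [-0.52  0.35 -0.51]
```

View pics/w4.png

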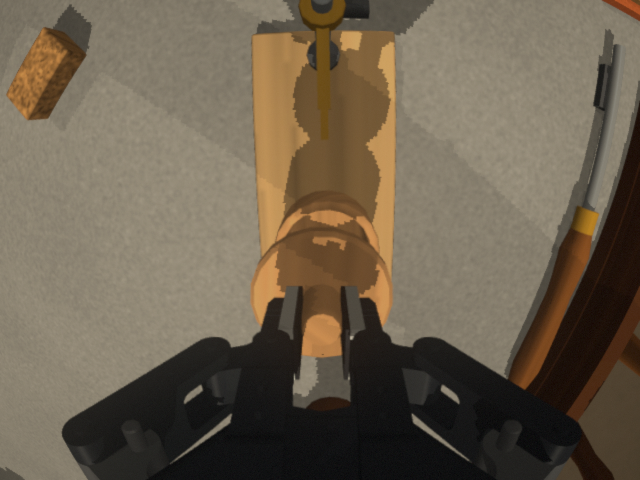

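View pics/s4.png

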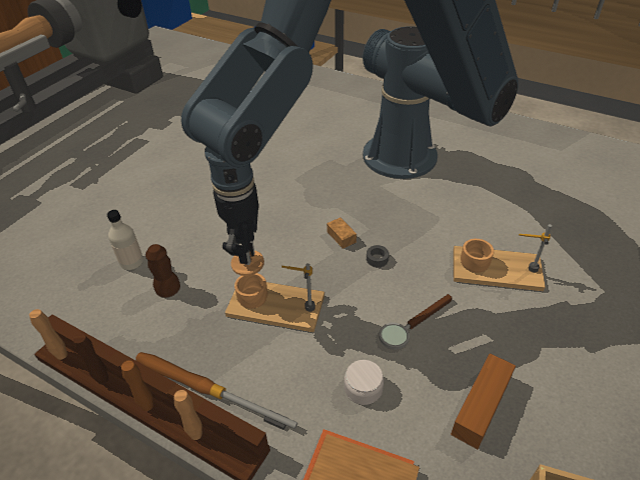

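```bash
python3 - <<'E'
from fit import *
W=np.load('W4.npy').reshape(-1,3); W=W[~np.isnan(W[:,0])]
ax=np.array([.6367,-.0603]); 
for nm,P in(('w',W),('s',np.load('s4.npz')['P'].reshape(-1,3)),('t',np.load('t4.npz')['P'].reshape(-1,3)),('s1',np.load('scene1.npz')['P'].reshape(-1,3)),('t1',np.load('top1.npz')['P'].reshape(-1,3))):
    P=P[~np.isnan(P[:,0])]
    m=(P[:,2]>.115)&(P[:,2]<.145)&(P[:,1]>.005)&(P[:,1]<.048)&(P[:,0]>.59)&(P[:,0]<.63)
    q=P[m]; print(nm,len(q),'arm z',np.median(q[:,2]),q[:,2].mean(),q[:,2].std(), 'line',np.polyfit(q[:,1],q[:,0],1),'tip y',np.sort(q[:,1])[:4])
    b=P[(abs(P[:,0]-.62)<.06)&(P[:,1]>-.0)&(P[:,1]<.08)&(abs(P[:,2]-.015)<.006)]; print('  board',np.median(b[:,2]),' post top',np.sort(P[(np.hypot(P[:,0]-.604,P[:,1]-.062)<.006)&(P[:,2]>.13)&(P[:,2]<.16)][:,2])[-8:].round(4))
    r=P[(np.hypot(*(P[:,:2]-ax).T)<.04)&(P[:,2]>.0555)&(P[:,2]<.064)]; print('  rim',len(r),np.median(r[:,2]) if len(r) else '')
m=(abs(W[:,2]-.0585)<.006)&(np.hypot(*(W[:,:2]-ax).T)<.045)
r=W[m]; rad=np.hypot(*(r[:,:2]-ax).T); print(np.percentile(rad,[5,50,95,99.5]), r[:,:2].min(0),r[:,:2].max(0))
E
```

```text
w 1192 arm z 0.13010491102398156 0.130124934415151 0.0006807337422067943 line [-0.28390876  0.61718962] tip y [0.00754769 0.00768445 0.00773874 0.00788835]
  board 0.015452428383384786  post top [0.1455 0.1455 0.1455 0.1458 0.1458 0.1459 0.146  0.1463]
  rim 1365 0.060123811343606004
s 59 arm z 0.1280885933110606 0.12821723748669894 0.0015465275327334665 line [-0.28850157  0.61784441] tip y [0.00853784 0.00875645 0.01039856 0.01072427]
  board 0.01400972230206965  post top [0.1434 0.1437 0.1438 0.1443 0.1445 0.1452 0.1454 0.146 ]
  rim 208 0.058612391032988376
t 18 arm z 0.1295828922125124 0.13037049500026493 0.0026861944180703538 line [-0.30634853  0.61981648] tip y [0.02894696 0.02898875 0.03136672 0.03139179]
  board 0.0154671872942449  post top [0.143  0.1437 0.1442 0.1452 0.1462 0.1464 0.1498 0.1504]
  rim 0 
s1 59 arm z 0.1279969899936234 0.12796431060718397 0.0016234495322657503 line [-0.31124577  0.61827304] tip y [0.00868107 0.00883414 0.01005918 0.01049834]
  board 0.014186370359471845  post top [0.1395 0.1407 0.1427 0.1434 0.1439 0.1443 0.1445 0.1467]
  rim 250 0.058529651989987774
t1 32 arm z 0.1306138181348584 0.1306509000303247 0.0029627501595663975 line [-0.2916564   0.61916732] tip y [0.00947495 0.01190718 0.01191535 0.01435183]
  board 0.015900402454962714  post top [0.1447 0.145  0.1452 0.1457 0.1458 0.1469 0.1477 0.1482]
  rim 145 0.06036140509338961
[0.0264435  0.03006087 0.03281388 0.0335669 ] [ 0.60313237 -0.06275376] [ 0.6672259  -0.02827875]
```

>>> servo_tool(
  steps="1 15 0 -0.5 0 -0.5 10; 1 35 0 -0.5 0 -0.5 10; 1 46 0 -0.5 0 -0.5 10; 1 48 0 -0.5 0 -0.5 10; 1 48 0 -0.5 0 -0.5 10",
)

```text
time_s: 7.15
position: [0.6363, -0.0589, 0.2578]
orientation: [-0.701, 0.701, 0.096, -0.094]
ft_force: [-0.2, 0.1, -1.2]
gripper_width: 0.016
```

```bash
python3 -c "
from plan import *
plan(.6355,-.061,.247,15)
d=save('wrist','w5')"
```

```text
pos [ 0.6363 -0.0589  0.2578] yaw 15.41 tilt [ 2.3e-03  3.0e-04 -1.0e+00] j [-0.27  0.73  1.51  0.    0.9  -0.54] F [-0.2  0.1 -1.2] w 16.0 t 7.15
shift [-1.4 10.8 -1.8] rot [0.02 0.41 0.13]
```

View pics/w5.png

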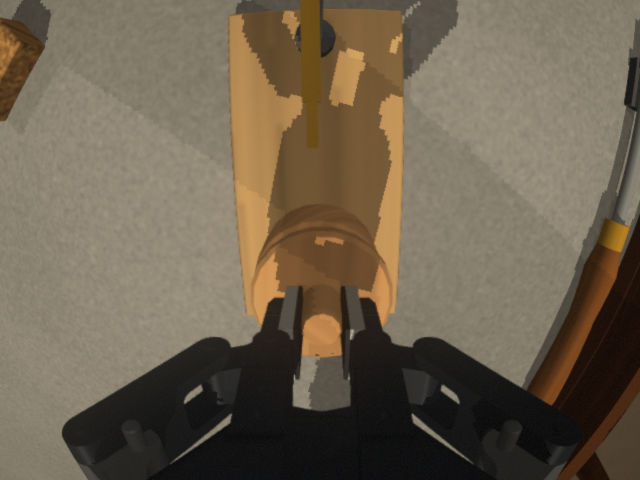

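>>> servo_tool(
  steps="-1 3 -1.5 0 0 0 10; -1 6 -1.5 0 0 0 10; -1 9 -1.5 0 0 0 10; -1 11 -1.5 0 0 0 10; -1 12 -1.5 0 0 0 10",
)

```text
time_s: 7.82
position: [0.6356, -0.0601, 0.247]
orientation: [0.701, -0.701, -0.096, 0.095]
ft_force: [-3.9, 0.9, 12.0]
gripper_width: 0.0163
```

>>> servo_tool(
  steps="0 0 0 0 0 0 25; 0 0 0 0 0 0 40; 0 0 0 0 0 0 40; 0 -20 0 0 0 0 40; 0 -50 0 0 0 0 40",
)

```text
time_s: 8.45
position: [0.6354, -0.0603, 0.2959]
orientation: [0.701, -0.7, -0.095, 0.095]
ft_force: [0.6, -0.1, -0.1]
gripper_width: 0.0401
```

>>> servo_tool(
  steps="0 -20 0 0 0 0 40; 0 -50 0 0 0 0 40; 0 -60 0 0 0 0 40; 0 -60 0 0 0 0 40",
)

```text
time_s: 8.95
position: [0.6355, -0.0603, 0.3566]
orientation: [-0.7, 0.701, 0.096, -0.094]
ft_force: [-0.0, 0.5, -0.2]
gripper_width: 0.0402
```

```bash
python3 - <<'E'
from plan import *
from fit import circ
plan(.48,.28,.36,70.5)
o=robot.get_obs();d=save('wrist','w6');W=wcloud(d,o).reshape(-1,3)
s=save('scene','s6')
for P in(W,cloud(s).reshape(-1,3)):
    P=P[np.hypot(P[:,0]-.6355,P[:,1]+.061)<.045]; f=P[(P[:,2]>.062)&(P[:,2]<.074)]
    k=P[(P[:,2]>.078)&(P[:,2]<.1)]
    print(len(f),np.median(f[:,2]),np.linalg.lstsq(np.c_[f[:,:2]-f[:,:2].mean(0),np.ones(len(f))],f[:,2],rcond=None)[0],f.min(0),f.max(0));print('knob',k.mean(0),k.max(0),len(k))
E
```

```text
pos [ 0.6355 -0.0603  0.3566] yaw 15.43 tilt [ 3.9e-03 -1.0e-04 -1.0e+00] j [-0.27  0.6   1.44  0.    1.09 -0.54] F [-0.   0.5 -0.2] w 40.2 t 8.95
shift [-59.4  -4.  369.4] rot [  0.16 -55.07   0.16]
5362 0.06810037737350996 [ 0.00203259 -0.00459793  0.06804807] [ 0.6030125  -0.09452668  0.06203812] [ 0.66830606 -0.02881923  0.07397006]
knob [ 0.63503727 -0.05977888  0.09020839] [ 0.6443898  -0.05259912  0.09412716] 631
543 0.06697942485353059 [-0.01476395 -0.01563698  0.06694534] [ 0.60273134 -0.09421309  0.06204921] [ 0.66828789 -0.02849991  0.07382425]
knob [ 0.63824207 -0.06008601  0.08731043] [ 0.64524718 -0.05276801  0.09397225] 79
```

View pics/w6.png

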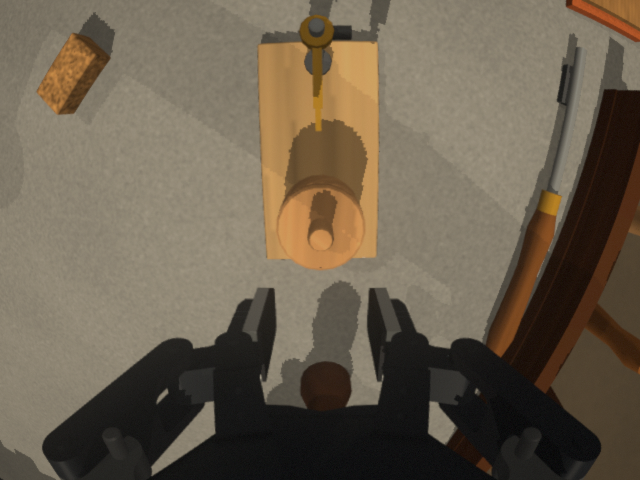

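View pics/s6.png

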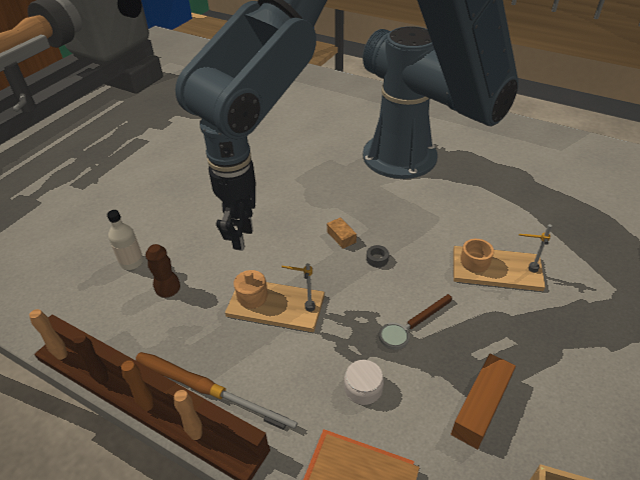

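>>> servo_tool(
  steps="-8 0 52 0 -9 0 40; -16 0 104 0 -19 0 40; -24 0 156 0 -29 0 40; -30 0 208 0 -39 0 40; -37 0 260 0 -49 0 40",
)

```text
time_s: 9.68
position: [0.5296, 0.1818, 0.354]
orientation: [0.597, -0.597, -0.378, 0.379]
ft_force: [0.1, 1.2, -0.4]
gripper_width: 0.0397
```

```bash
python3 - <<'E'
from plan import *
plan(.50,.27,.32,67)
E
```

```text
pos [0.5296 0.1818 0.354 ] yaw 64.73 tilt [-8.e-04  2.e-04 -1.e+00] j [ 0.13  0.51  1.65  0.    0.99 -1.  ] F [ 0.1  1.2 -0.4] w 39.7 t 9.675
shift [67.1 34.1 64.3] rot [-0.05 -2.27 -0.01]
```

>>> servo_tool(
  steps="25 10 20 0 -2 0 40; 50 25 45 0 -2 0 40; 67 34 60 0 -2 0 40; 67 34 60 0 -2 0 40",
)

```text
time_s: 10.18
position: [0.5042, 0.2679, 0.3194]
orientation: [0.591, -0.591, -0.387, 0.389]
ft_force: [0.3, 0.2, 0.3]
gripper_width: 0.0398
```

```bash
cat > loupe.py <<'E'
from plan import *
from fit import circ
def loupe(n,z0=0):
    o=robot.get_obs();d=save('wrist',n);W=wcloud(d,o)
    m=robot.regions_of('loupe','wrist')[0]; print(m['conf'],m['pixels'].sum())
    q=W[m['pixels']]; q=q[~np.isnan(q[:,0])]; 
    return o,W,m['pixels'],q
E
python3 - <<'E'
from loupe import *
plan(.50,.27,.32,67)
o,W,m,q=loupe('w7')
h=q[(q[:,2]>.0135)&(q[:,2]<.02)]
r=cv2.minAreaRect((h[:,:2]*1000).astype(np.float32)); print('handle rect',r)
A=W.reshape(-1,3);A=A[(A[:,2]>.0135)&(A[:,2]<.02)&(np.hypot(A[:,0]-.48,A[:,1]-.28)<.1)]
c=A[:,:2].mean(0);U=np.linalg.svd(A[:,:2]-c,full_matrices=False)[2][0];print('h',c,U,np.degrees(np.arctan2(U[1],U[0])),np.median(A[:,2]),np.percentile((A[:,:2]-c)@U,[0,.5,99.5,100]))
l=q[(q[:,0]>.535)&(q[:,2]<.0135)];l=l[(l[:,2]>.004)];print('lens',l.min(0),l.max(0),np.median(l[:,2]))
B=W.reshape(-1,3);print('table',np.median(B[(abs(B[:,2])<.006)][:,2]))
E
```

```text
pos [0.5042 0.2679 0.3194] yaw 66.59 tilt [-2.6e-03 -9.0e-04 -1.0e+00] j [ 0.29  0.57  1.65 -0.    0.93 -0.87] F [0.3 0.2 0.3] w 39.8 t 10.175
shift [ 0.2 -0.6  4.7] rot [-0.12 -0.41 -0.1 ]
0.97 6645
handle rect ((521.0416259765625, 271.6759033203125), (57.09852981567383, 187.3216552734375), 58.624019622802734)
h [0.48462961 0.27782035] [ 0.91953006 -0.39301969] -23.142524141898207 0.015955458702765102 [-0.05920531 -0.05847008  0.08509999  0.09139929]
lens [0.53604442 0.20908655 0.00414542] [0.6064593  0.26795441 0.01349912] 0.010528036086479203
table 0.00023043453415458326
```

View pics/w7.png

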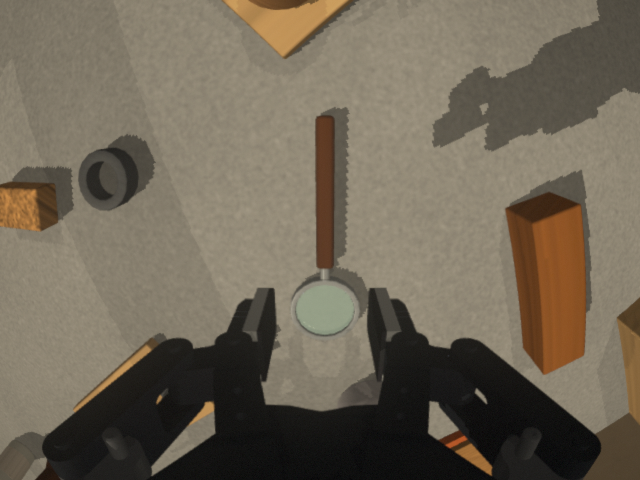

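>>> servo_tool(
  steps="1 30 -6 0 0 0 40; 1 70 -12 0 0 0 40; 1 105 -15 0 0 0 40; 1 115 -15 0 0 0 40; 1 115 -15 0 0 0 40",
)

```text
time_s: 10.9
position: [0.5201, 0.2611, 0.2063]
orientation: [-0.592, 0.592, 0.387, -0.387]
ft_force: [0.4, -0.2, 0.6]
gripper_width: 0.0399
```

```bash
python3 - <<'E'
from loupe import *
plan(.518,.2635,.176,66.86)
o,W,m,q=loupe('w8')
A=W.reshape(-1,3);A=A[(A[:,2]>.0135)&(A[:,2]<.02)&(np.hypot(A[:,0]-.47,A[:,1]-.284)<.06)]
c=A[:,:2].mean(0);U=np.linalg.svd(A[:,:2]-c,full_matrices=False)[2][0];U*=np.sign(U[0]);print('h',c,U,np.degrees(np.arctan2(U[1],U[0])),np.median(A[:,2]),'rear',c+U*((A[:,:2]-c)@U).min())
E
```

```text
pos [0.5201 0.2611 0.2063] yaw 66.37 tilt [ 1.1e-03  2.0e-04 -1.0e+00] j [ 0.27  0.76  1.68 -0.    0.71 -0.88] F [ 0.4 -0.2  0.6] w 39.9 t 10.9
shift [ 1.3 30.3  2.9] rot [ 0.05 -0.49  0.04]
0.84 15020
h [0.47488607 0.28201539] [ 0.91890732 -0.39447349] -23.233140931240776 0.015970042546460825 rear [0.42957375 0.3014673 ]
```

View pics/w8.png

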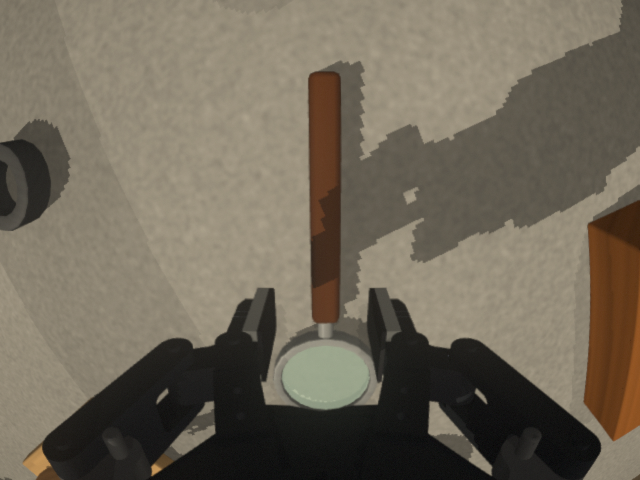

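>>> servo_tool(
  steps="1 12 4 0 -0.4 0 40; 1 24 4 0 -0.4 0 40; 1 30 4 0 -0.4 0 40; 1 30 4 0 -0.4 0 40",
)

```text
time_s: 11.5
position: [0.5163, 0.2643, 0.1756]
orientation: [-0.59, 0.59, 0.39, -0.389]
ft_force: [-0.5, 0.1, -0.1]
gripper_width: 0.04
```

>>> servo_tool(
  steps="0 0 0 0 0 0 20; 0 0 0 0 0 0 8; 0 0 0 0 0 0 8; 0 0 0 0 0 0 8; 0 0 0 0 0 0 8",
  force=60,
)

```text
time_s: 12.12
position: [0.5168, 0.2644, 0.1767]
orientation: [-0.59, 0.591, 0.39, -0.389]
ft_force: [0.5, -0.0, 4.2]
gripper_width: 0.0127
```

```bash
python3 - <<'E'
from plan import *
plan(.516,.2645,.176,66.86)
E
```

```text
pos [0.5168 0.2644 0.1767] yaw 66.82 tilt [ 2.5e-03  7.0e-04 -1.0e+00] j [ 0.28  0.81  1.69 -0.    0.64 -0.89] F [ 0.5 -0.   4.2] w 12.7 t 12.125
shift [-0.2  0.7  0.8] rot [ 0.11 -0.04  0.09]
```

>>> servo_tool(
  steps="0 -20 0 0 0 0 8; 0 -60 0 0 0 0 8; 0 -115 0 0 0 0 8; 0 -165 0 0 0 0 8; 0 -180 0 0 0 0 8",
)

```text
time_s: 12.75
position: [0.5167, 0.2645, 0.3608]
orientation: [-0.589, 0.591, 0.392, -0.386]
ft_force: [-0.2, -1.0, -1.9]
gripper_width: 0.0121
```

```bash
cat > held.py <<'E'
from loupe import *
def held(n):
    o,W,m,q=loupe(n)
    qq=o['orientation']; M=R.from_quat(np.r_[qq[1:],qq[0]]).as_matrix()
    T=(W-o['position'])@M; t=T[m]; t=t[~np.isnan(t[:,0])]
    t=t[(t[:,1]>.1)&(t[:,1]<.2)]
    h=t[(t[:,2]>.02)&(abs(t[:,0])<.02)]
    y0=np.median(h[:,1]); h=h[abs(h[:,1]-y0)<.003]
    p=np.polyfit(h[:,2],h[:,1],1); px=np.polyfit(h[:,2],h[:,0],1)
    print('handle top y',y0,'slope y/z deg',np.degrees(np.arctan(p[0])),'y at z0',p[1],'x/z deg',np.degrees(np.arctan(px[0])),'x0',px[1],'rear z',np.percentile(h[:,2],99.8))
    l=t[(t[:,2]<-.033)]; print('lens',len(l),np.percentile(l,[.5,50,99.5],axis=0))
E
python3 - <<'E'
from held import *
plan(.516,.2645,.176,66.86)
held('w9')
E
```

```text
pos [0.5167 0.2645 0.3608] yaw 66.84 tilt [ 0.0087  0.0024 -1.    ] j [ 0.28  0.52  1.59 -0.    1.02 -0.89] F [-0.2 -1.  -1.9] w 12.1 t 12.75
shift [ -1.3 184.8   2. ] rot [ 0.4  -0.02  0.32]
0.94 12086
handle top y 0.16067669807801824 slope y/z deg -0.01411326992548601 y at z0 0.1607512000995152 x/z deg -0.20819805705906463 x0 -0.0003552161827731193 rear z 0.09418082784706804
lens 1494 [[-0.01140449  0.16273508 -0.05675168]
 [-0.00075702  0.16636897 -0.04477227]
 [ 0.01055368  0.17211072 -0.03332935]]
```

View pics/w9.png

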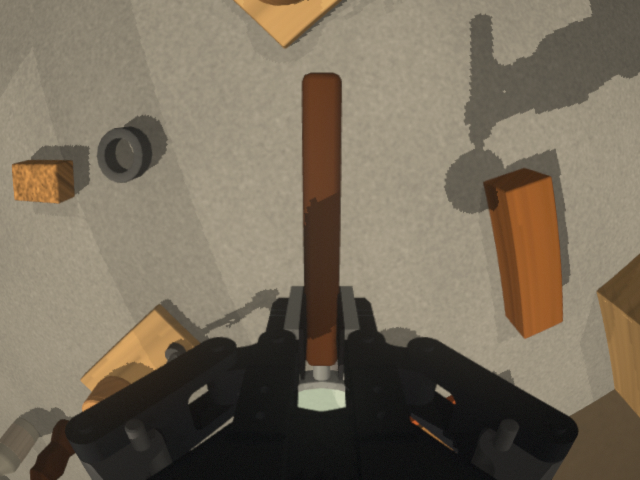

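```bash
python3 - <<'E'
from plan import *
plan(.5721,-.0782,.345,105)
E
```

```text
pos [0.5163 0.2643 0.3586] yaw 66.83 tilt [ 0.0055  0.0016 -1.    ] j [ 0.28  0.52  1.6  -0.    1.02 -0.89] F [-0.2  0.1 -1.7] w 11.9 t 12.85
shift [-293.    13.3 -186. ] rot [  0.31 -38.17   0.11]
```

>>> servo_tool(
  steps="-15 0 -10 0 -2 0 8; -45 0 -29 0 -6 0 8; -88 0 -56 0 -12 0 8; -130 0 -83 0 -18 0 8; -172 0 -109 0 -24 0 8",
)

```text
time_s: 13.48
position: [0.5481, 0.0618, 0.354]
orientation: [0.497, -0.494, -0.504, 0.505]
ft_force: [0.3, 0.1, -2.1]
gripper_width: 0.0122
```

```bash
python3 - <<'E'
from plan import *
plan(.5721,-.0782,.355,105)
E
```

```text
pos [0.5481 0.0618 0.354 ] yaw 91.04 tilt [-3.3e-03  9.0e-04 -1.0e+00] j [-0.09  0.5   1.67  0.    0.98 -1.68] F [ 0.3  0.1 -2.1] w 12.2 t 13.475
shift [-140.4   -1.2  -21.5] rot [ -0.18 -13.96   0.08]
```

>>> servo_tool(
  steps="-42 0 -6 0 -4 0 8; -82 0 -12 0 -8 0 8; -115 0 -17 0 -11 0 8; -134 0 -20 0 -13 0 8; -140 0 -21 0 -14 0 8",
)

```text
time_s: 14.1
position: [0.5713, -0.0775, 0.3541]
orientation: [0.433, -0.431, -0.56, 0.56]
ft_force: [-0.5, -0.4, -0.8]
gripper_width: 0.0124
```

>>> servo_tool(
  steps="0 0 0 0 0 0 8; 0 0 0 0 0 0 8",
)

```text
time_s: 14.35
position: [0.5714, -0.0754, 0.3557]
orientation: [-0.431, 0.431, 0.561, -0.56]
ft_force: [0.5, -0.6, -1.6]
gripper_width: 0.0123
```

```bash
python3 - <<'E'
from held import *
plan(.5721,-.0782,.2973,105)
held('w10')
save('scene','s10')
E
```

```text
pos [ 0.5714 -0.0754  0.3557] yaw 104.87 tilt [ 1.0e-04  1.3e-03 -1.0e+00] j [-0.33  0.52  1.61  0.    1.01 -2.16] F [ 0.5 -0.6 -1.6] w 12.3 t 14.35
shift [-2.9 58.4  0.1] rot [ 0.02 -0.13  0.07]
0.65 12164
handle top y 0.16068085586105346 slope y/z deg 0.013809961397758882 y at z0 0.1607252679079382 x/z deg 0.027903663301368987 x0 -0.0003246576343310241 rear z 0.09497012160862227
lens 1516 [[-1.11456247e-02  1.62712914e-01 -5.59872087e-02]
 [ 6.53204700e-05  1.66347824e-01 -4.43825624e-02]
 [ 1.09012455e-02  1.72568541e-01 -3.33230259e-02]]
```

View pics/w10.png

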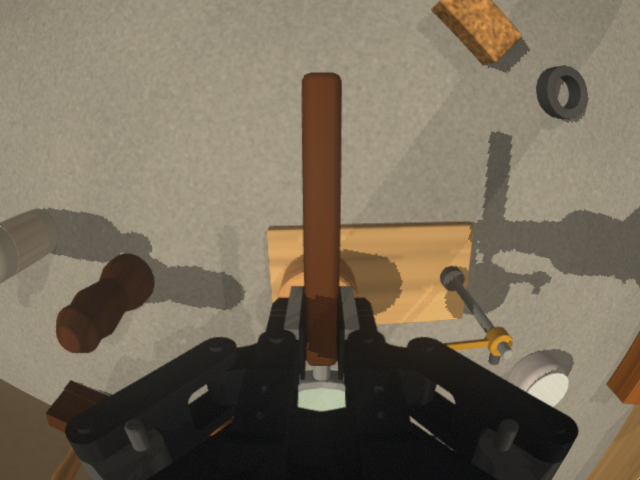

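View pics/s10.png

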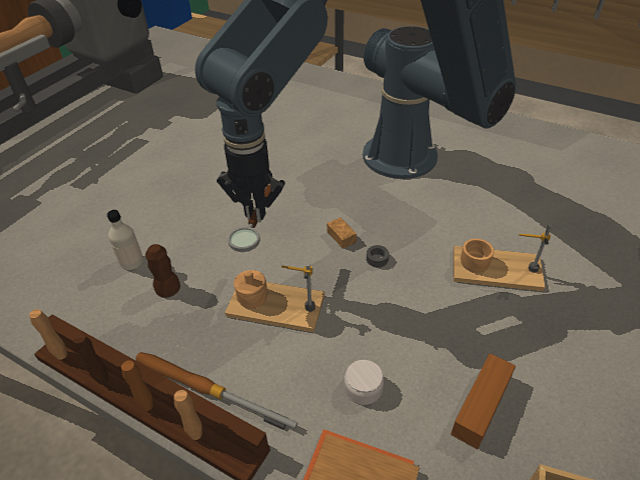

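>>> servo_tool(
  steps="-1 12 0 0 0 0 8; -2 30 0 0 0 0 8; -2 46 0 0 0 0 8; -2 55 0 0 0 0 8; -2 58 0 0 0 0 8",
)

```text
time_s: 15.12
position: [0.5723, -0.0783, 0.2974]
orientation: [-0.431, 0.431, 0.561, -0.56]
ft_force: [-0.1, -0.4, -1.3]
gripper_width: 0.0123
```

>>> servo_tool(
  steps="0 0 0 0 0 0 8; 0 0 0 0 0 0 8; 0 0 0 0 0 0 8",
)

```text
time_s: 15.5
position: [0.5726, -0.0784, 0.2988]
orientation: [-0.431, 0.432, 0.561, -0.56]
ft_force: [-0.4, 0.9, -1.1]
gripper_width: 0.0118
```

```bash
python3 - <<'E'
from held import *
plan(.5721,-.0782,.2973,105)
held('w11')
d=save('scene','s11'); P=cloud(d)
r=robot.regions_of('loupe','scene')
for x in r[:2]:
    q=P[x['pixels']]; q=q[~np.isnan(q[:,0])]; q=q[q[:,2]>.1]; l=q[q[:,0]>.6]
    print(x['conf'],len(q),'lens',np.percentile(l,[.5,50,99.5],axis=0).round(4).tolist(),l.min(0),l.max(0))
t=save('top','t11'); Pt=cloud(t)
for x in robot.regions_of('loupe','top')[:1]:
    q=Pt[x['pixels']]; q=q[~np.isnan(q[:,0])]; l=q[(q[:,2]>.1)&(q[:,0]>.6)]
    print('top',len(l),l.min(0),l.max(0),np.median(l,0))
for nm,Q in(('s',P),('t',Pt)):
    Q=Q.reshape(-1,3); m=(Q[:,2]>.115)&(Q[:,2]<.145)&(Q[:,1]>.012)&(Q[:,1]<.048)&(Q[:,0]>.59)&(Q[:,0]<.63); print(nm,'arm',np.median(Q[m],0),m.sum())
plan(.5721,-.0782,.2973,105)
E
```

```text
pos [ 0.5726 -0.0784  0.2988] yaw 104.83 tilt [ 2.6e-03  1.0e-04 -1.0e+00] j [-0.33  0.61  1.65  0.    0.89 -2.16] F [-0.4  0.9 -1.1] w 11.8 t 15.5
shift [0.3 1.5 0.4] rot [ 0.15 -0.17 -0.03]
0.67 12089
handle top y 0.1606713565861979 slope y/z deg -0.020092421147025093 y at z0 0.16075340946416347 x/z deg -0.22002298304552775 x0 -3.759085637000782e-05 rear z 0.09499696747322732
lens 1475 [[-0.0111833   0.16258685 -0.05640852]
 [-0.00039524  0.16635615 -0.04431163]
 [ 0.01046573  0.17257173 -0.03324638]]
0.87 761 lens [[0.6027, -0.0909, 0.1248], [0.6372, -0.0615, 0.1316], [0.6654, -0.0323, 0.136]] [ 0.60065705 -0.09270733  0.12375795] [ 0.66717351 -0.03151648  0.13749736]
s arm [0.60891961 0.03196162 0.12871542] 53
t arm [0.60968864 0.03263953 0.1295893 ] 28
pos [ 0.5724 -0.0783  0.2984] yaw 104.83 tilt [ 1.8e-03  4.0e-04 -1.0e+00] j [-0.33  0.61  1.65  0.    0.89 -2.16] F [-0.5  0.2 -1.7] w 12.2 t 15.8
shift [0.2 1.1 0.3] rot [ 0.11 -0.17 -0.  ]
```

View pics/s11.png

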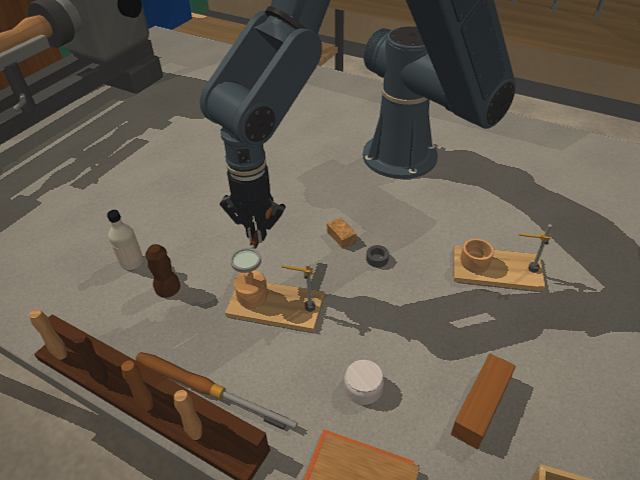

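View pics/t11.png

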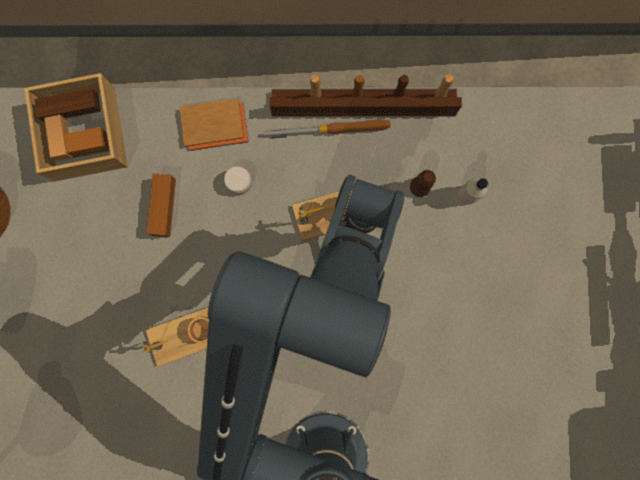

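>>> servo_tool(
  steps="0 0.5 0 0 0 0 8; 0 1 0 0 0 0 8; 0 1 0 0 0 0 8; 0 1 0 0 0 0 8; 0 1 0 0 0 0 8",
)

```text
time_s: 16.42
position: [0.5724, -0.0783, 0.2973]
orientation: [-0.431, 0.432, 0.561, -0.56]
ft_force: [-0.3, 0.8, -1.7]
gripper_width: 0.0123
```

>>> servo_tool(
  steps="0 0 0 0 0 0 8; 0 0 0 0 0 0 8; 0 0 0 0 0 0 8; 0 0 0 0 0 0 8; 0 0 0 0 0 0 8",
)

```text
time_s: 17.05
position: [0.5724, -0.0783, 0.2973]
orientation: [-0.431, 0.432, 0.561, -0.56]
ft_force: [-0.7, 0.3, -1.1]
gripper_width: 0.0122
```

```bash
python3 - <<'E'
from held import *
for i in range(5):
    plan(.5721,-.0782,.2973,105); robot.read_camera('scene')
held('w12')
d=save('scene','s12'); P=cloud(d)
x=robot.regions_of('loupe','scene')[0]
q=P[x['pixels']]; q=q[~np.isnan(q[:,0])]; l=q[(q[:,2]>.1)&(q[:,0]>.6)]
print('lens',len(l),l.min(0),l.max(0),np.median(l,0))
G=np.c_[l[:,:2]-l[:,:2].mean(0),np.ones(len(l))]; print(np.linalg.lstsq(G,l[:,2],rcond=None)[0])
Q=P.reshape(-1,3); m=(np.hypot(Q[:,0]-.6355,Q[:,1]+.061)<.04)&(Q[:,2]>.062)&(Q[:,2]<.074); print('lid flange',np.median(Q[m],0),m.sum())
E
```

```text
pos [ 0.5724 -0.0783  0.2973] yaw 104.82 tilt [ 1.7e-03  5.0e-04 -1.0e+00] j [-0.33  0.61  1.65  0.    0.88 -2.16] F [-0.7  0.3 -1.1] w 12.2 t 17.05
shift [0.2 0.  0.3] rot [ 0.1  -0.18  0.  ]
pos [ 0.5724 -0.0784  0.2973] yaw 104.83 tilt [ 1.7e-03  5.0e-04 -1.0e+00] j [-0.33  0.61  1.65  0.    0.88 -2.16] F [-0.5  0.1 -1.5] w 11.8 t 17.1
shift [0.2 0.  0.3] rot [ 0.1  -0.17  0.  ]
pos [ 0.5724 -0.0783  0.2973] yaw 104.83 tilt [ 1.7e-03  5.0e-04 -1.0e+00] j [-0.33  0.61  1.65  0.    0.88 -2.16] F [ 0.6  0.1 -1.2] w 12.4 t 17.15
shift [ 0.2 -0.   0.3] rot [ 0.1  -0.17  0.  ]
pos [ 0.5724 -0.0783  0.2973] yaw 104.83 tilt [ 1.7e-03  4.0e-04 -1.0e+00] j [-0.33  0.61  1.65  0.    0.88 -2.16] F [ 0.1 -0.1 -1.5] w 12.2 t 17.2
shift [0.2 0.  0.3] rot [ 0.1  -0.17 -0.  ]
pos [ 0.5724 -0.0783  0.2973] yaw 104.83 tilt [ 1.7e-03  4.0e-04 -1.0e+00] j [-0.33  0.61  1.65  0.    0.88 -2.16] F [-0.4  0.3 -0.9] w 12.3 t 17.25
shift [ 0.2 -0.   0.3] rot [ 0.1  -0.17 -0.  ]
0.91 12126
handle top y 0.16065100319947723 slope y/z deg -0.026442864211285885 y at z0 0.1607569656538385 x/z deg -0.06987649627689417 x0 -0.00019438913613797516 rear z 0.09485291869975572
lens 1523 [[-0.01116007  0.16272535 -0.05654274]
 [-0.00039311  0.16634558 -0.04433573]
 [ 0.01083635  0.1726901  -0.03319969]]
lens 603 [ 0.6000866  -0.09140946  0.12258037] [ 0.66704032 -0.03157019  0.13572041] [ 0.63649763 -0.06120618  0.1301798 ]
[-0.01086703 -0.01071037  0.13018999]
lid flange [ 0.64305249 -0.0554595   0.06686201] 530
```

Everything is steady and agrees to about a millimetre, so I'm handing in.

```bash
python3 -c "
from h import *
print(robot.hand_in())"
```

```text
the job is handed in; nothing more can be done
None
```

The lid is seated on the stand farthest to the robot's right, and the arm is holding the lens level over it at the pointer tip's height. I handed the job in at about 17 s of the 54 s allowed.

- **Lid:** I carried it by the knob, pressed it home with about 12 N, and let go. Afterwards its flange top measured 68.1 mm against 68 expected, and it lay flat. Its axis is at about (0.636, -0.061).
- **Lens position:** I gripped the handle near its balance point with 60 N, with the handle at a right angle to the pointer. The lens centre is at about (0.636, -0.061) and 128.5 mm up, which is the pointer tip's measured height. It tilts about 0.1°, and the pose was still over the last readings.
- **Clearances:** The handle's underside is at about 120 mm, so it is roughly 28 mm above the knob top. The lens rim is about 42 mm from the pointer tip. The wrist force showed no contact beyond the lens's own weight.
- **Disagreements:** The scene camera reads about 1–1.5 mm lower than the wrist camera, on the stand as well as the lens, so the height match does not depend on it. The arm hid the lens from the top camera at the end, so there was no top-view check. I saw no change in the pointer or the other things on the bench, but I did not measure each one again.

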